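# Lock the cup rack's sliding stop in its second notch

## Task

Close up the row in the cup rack: with the fingertips, gently push the sliding stop by its upright tab along the rail towards the two cups, over the first notch, until its spring plunger drops into the second notch, and leave it locked there with both cups standing upright in the tray. Only the stop may be pushed: do not pinch or lift anything, keep the gripper off the cups and do not squeeze them against the end wall. Leave the other things on the counter where they are.

Things in the scene. Friction and masses are not known exactly. Their poses are not given: they have to be found in the camera images.
- cup_rack: Low wooden rack fixed on the counter, 166 (x) by 356 mm (y), tray top 10 mm high. Origin on the counter, 18 mm behind its middle (wood from x -101 to +65 mm). Its +y is the way the stop is pushed, to the end wall (robot's left; inner face y = 167 mm, 52 mm high). Along the front edge, at x = -85 mm, an aluminium rail 16 mm wide, top 28 mm high, with two V notches. Place and yaw vary.
- stop (a joint): Travel (m) of the dark steel sliding stop along the rail, +y of cup_rack. 0: right end; 0.083: plunger in the first notch; 0.133: in the second notch, where it is to be left; 0.156: rail's end. Starts at 0 to 0.06, stays where left. Rubs with 1.5 N (plus 20 N per m/s); leaving a notch takes about 5 to 6 N; within about 9 mm of a notch's middle the spring draws it in. Cups add under 2 N.
- plunger (a joint): How far (m) the sprung plunger has dropped: 0 riding on the flat of the rail (knob top 78 mm above the counter), about 0.0052 fully down in a notch, its knob seated on the neck. It is the black knob, 20 mm across, on a steel neck on the stop's saddle. A roller under it runs on the rail. It works by itself and needs no touching.
- push_face (a point): Middle of the rear face of the stop's upright tab, the face to push, 70 mm above the counter; axes as cup_rack, push along +y. The tab is 44 mm wide (x), 12 mm thick (towards +y), from 42 to 95 mm above the counter. Behind it the saddle (36 mm wide, 42 mm high) reaches 5 mm farther; beyond are only the rail and, at its right end, a black block 35 mm high, 30 by 12 mm.
- plunger_axis (a point): On the stop: the plunger's axis at the height of the rail's top, 48 mm ahead (+y) of the push face. Beside it a low blade (12 to 24 mm high) reaches from the saddle across the tray; its front face, 65 mm ahead of the push face, pushes the near cup.
- notch_1 (a point): Middle of the first notch (V, 6 mm deep, 26 mm wide at the mouth), at the height of the rail's top, 28 mm above the counter.
- notch_2 (a point): Middle of the second notch, the one wanted, equal to the first and 50 mm farther along +y of cup_rack, at the height of the rail's top.
- cup_near: Small red cup, 58 mm across, 51 mm high, about 0.1 kg, upright and loose in the tray, the one next to the stop, handle pointing to the back. Origin: under the middle of its outline with the handle (13 mm from the cup's axis towards the handle). The stop's blade pushes it along.
- cup_far: Equal red cup in the tray near the end wall, origin likewise. With the stop in the second notch the two cups have a few mm to spare.
- spare_cup: Equal red cup on the counter, at the left of the rack; bystander.
- tamper: Steel tamper with wooden handle, 58 mm across, 93 mm high, at the left; bystander.
- pitcher: Small steel milk pitcher, 71 x 85 x 92 mm, at the right; bystander.
- shot_glass: Small glass, 48 mm across, 59 mm high, at the right; bystander.
Mind the look-alikes: they are no part of the job. Leave any purple look-alike of the cup_near alone.

How it is judged:
By the outcome, as a careful person would: the job done as asked, in the order asked, and still so for the second after the job is handed in, with the robot touching nothing.
It also fails if it takes over 42 s, if anything falls off the work surface, if the arm or the gripper's body presses on something with over 40 N, if the wrist force passes 120 N, or if a joint passes its speed limit or range.

## Robot

A 6-joint arm with a two-finger parallel gripper is mounted at the origin on a cart in front of the work surface, level with it; the furniture and walls round the work are solid. World frame = base frame: x ahead of the robot, y to its left, z up, the work surface at z = 0. Lengths are in m, angles in degrees, forces in N, time in s.
With the tool pointing down it reaches from about 0.35 to 0.875 m from the base axis. Payload 4.2 kg.
Tool frame: the origin (TCP) lies on the front face of the gripper's body, between the roots of the fingers; the fingertips stand finger_overhang ahead of it and the grasp point (between the pads) lies 51 mm ahead of it (finger_overhang is the distance from the TCP to the fingertips, in m); z points along the fingers, y is the line along which they close (so a half turn about z gives the same grasp; the last joint's range is limited). The gripper opens to 87 mm and grips with 3 to 60 N. Pads are 19 mm wide; open, the fingers measure 117 mm over their backs; the gripper's body (75 mm by 190 mm) begins 51 mm behind the grasp point.
Start: joints at [-58.006, 22.042, 0.453, 0, -68.411, -14.817], TCP at [0.185, -0.597, 0.292] pointing down, gripper open.
Joint ranges: [-179.83, 179.83], [-69.29, 118.12], [-61.27, 80.66], [-181.25, 117.63], [-171.15, -9.14], [-177.46, 177.46]. Speed limits (degrees/s): [159.86, 159.86, 180, 180, 180, 180].

## Interface

Orientations are given as a 3x3 rotation matrix whose columns are the frame's x, y, z axes.
In Python, from station import sense, capture, camera_model, finish_job, finger_overhang gives the robot as it stands. The module is installed in compiled form; this text tells all that it offers.
- The arm moves only by the tool jog_arm, never from a script. Its argument "rows" is a list that holds one entry, the list of rows, each a list of 4 numbers: the shift along the tool's x, y, z in m, then the turn about the tool's z in rad. A call has 1 to 20 rows; each row shifts and turns the commanded pose from where the row before left it, along the tool's axes as they then stand; what a row does not reach is not made up. A row lasts 1/8 s, in which the tool goes at most 62.5 mm and 10.7 degrees, less where a joint would pass 70% of its speed; a pose out of reach is approached as far as the arm can. A call is refused whole if a number of a shift passes 0.0625 or a number of a turn 0.188, either way. A call with a gripper value outside its range is refused whole. "claw" is the opening, from 0 (shut) to 1 (fully open), set as the call begins (left out, the last holds). The fingers move at their own pace and stop on an object; the grip force is fixed at half the most. Time passes only in rows, so rows that do not move let the fingers close. It gives the time, the measured TCP pose, the force, the opening and the grip force at its end, in the units of the state.
- sense(): the state, without advancing time (a new reading comes with each control period).
- capture(name): name is "scene" or "top" or "wrist"; returns the picture (400x640x3 uint8, red, green, blue); there is no depth.
- camera_model(name): a dict with "fovy" (degrees; the focal length in pixels is half the picture's height over the tangent of half this angle, whatever the lens; pixels are square), "cx", "cy" (the principal point, pixels), "k1" (the pictures are not rectified: a ray, as slopes to the right and down, at radius r is drawn at 1 + k1 r^2 times it, then the intrinsics apply), "eye" and "rotation" of the camera in the world. Camera axes: x right, y down, z forward; pixel columns grow to the right and rows downward; lengths in m; the calibration is good to about 2 mm. A picture is of the moment at which its call begins: read the wrist's pose just before it. camera_model takes no time and is no camera call; for the wrist camera it gives the pose at the moment of the call.
- finish_job(): hands the job in; it is judged then, once.
The state is a dict: "time_s": time; "joints": joint angles; "joint_velocities": joint speeds; "effort": joint torques, N m; "tcp_pos": TCP position; "ee_rot": TCP orientation; "wrist_force": force on the tool from outside, world axes, zero at the start; "moment": the same for the moment, N m; "gripper_width": opening from 0.0 (shut) to 1.0 (fully open); "gripper_force": force on a finger pad.
Only numpy, scipy, OpenCV 4.12 (cv2) and the standard library are available. Lean on these libraries where they do the work, as an engineer would, in place of code of your own. Each camera call takes 0.05 s, during which the arm holds its last target. There are 200 camera calls.

## Working session

There is one attempt and no reset: what is moved stays moved. The work goes in short steps, Python scripts to look and compute and a tool call to move; the robot and the scene stay as the last step left them, time stands still between calls to the robot, and variables do not carry over. Pictures are saved under pics/ and viewed, at most 10 in all, crops included, and the job is handed in when it is done.

Besides the shell and the picture viewer there is one more tool, called after "Emit:" as name([rows], argument=value, ...), one row to a line, values as JSON. jog_arm: Moves the arm, as the interface text tells. Its arguments: {"type":"object","properties":{"rows":{"type":"array"},"claw":{"type":"number"}},"required":["rows"]}

```bash
mkdir -p pics; cat > h.py <<'E'
import numpy as np, cv2
from station import *
def ray(m,u,v):
    f=200/np.tan(np.radians(m["fovy"])/2)
    d=np.array([(u-m["cx"])/f,(v-m["cy"])/f]); s=d.copy()
    for _ in range(30): s=d/(1+m["k1"]*(s@s))
    return np.array(m["eye"]),np.array(m["rotation"])@np.array([s[0],s[1],1])
def onz(m,u,v,z):
    e,d=ray(m,u,v); return e+d*(z-e[2])/d[2]
def proj(m,p):
    f=200/np.tan(np.radians(m["fovy"])/2)
    c=np.array(m["rotation"]).T@(np.array(p)-m["eye"]); s=c[:2]/c[2]
    return f*s*(1+m["k1"]*(s@s))+[m["cx"],m["cy"]]
def snap(n,fn):
    m=camera_model(n); im=capture(n); cv2.imwrite("pics/"+fn,im[:,:,::-1]); return m,im
E
python3 - <<'E'
from h import *
print(finger_overhang, sense())
for n in("top","scene"):
    m,_=snap(n,n+"0.png"); print(n,m)
E
```

```text
0.0697 {'time_s': 0.0, 'joints': array([-5.80059112e+01,  2.20886856e+01,  3.77724498e-01, -2.98591943e-02,
       -6.84118063e+01, -1.48185335e+01]), 'joint_velocities': array([-0.01175705, -0.03422307,  0.00656446,  0.04636261, -0.00056883,
       -0.01592935]), 'effort': array([ 1.47653964e-05, -3.90666497e+01,  1.87407446e+01,  4.22001064e+00,
        1.09806040e-02, -1.86892989e-04]), 'tcp_pos': array([ 0.18446485, -0.59666184,  0.29116503]), 'ee_rot': array([[-9.55461166e-01, -2.95115972e-01, -7.24265377e-04],
       [-2.95116849e-01,  9.55458918e-01,  2.07393349e-03],
       [ 7.99549157e-05,  2.19530583e-03, -9.99997587e-01]]), 'wrist_force': array([-0.1019684 ,  0.4026466 , -0.25099545]), 'moment': array([-0.05908774, -0.01717377, -0.03302494]), 'gripper_force': 0.0, 'gripper_width': 0.9980164943055999}
top {'fovy': 51.968627967017824, 'cx': 318.45303052118413, 'cy': 193.67299700703063, 'k1': -0.0498110625345468, 'eye': array([0.39886351, 0.006095  , 1.2173873 ]), 'rotation': array([[ 1.61162466e-02, -9.92639577e-01,  1.20028897e-01],
       [-9.99869129e-01, -1.61690763e-02,  5.33808168e-04],
       [ 1.41087728e-03, -1.20021792e-01, -9.92770255e-01]])}
scene {'fovy': 50.52216125160357, 'cx': 318.7384820302817, 'cy': 203.100304684369, 'k1': -0.013334381838681067, 'eye': array([-0.39288451,  0.03846585,  0.77068712]), 'rotation': array([[-0.05401942, -0.58222295,  0.81123261],
       [-0.99839964,  0.04510849, -0.03410831],
       [-0.01673484, -0.81177685, -0.58372792]])}
```

View pics/top0.png

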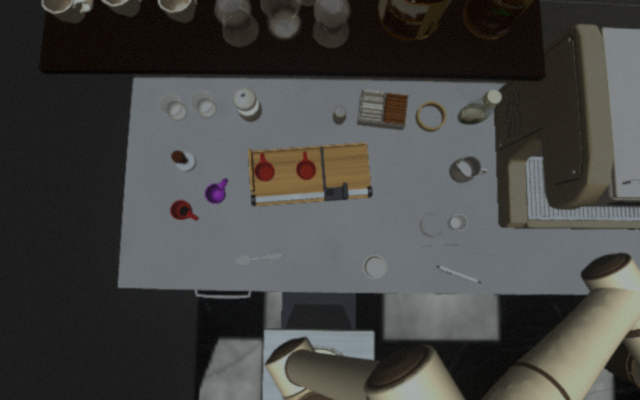

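View pics/scene0.png

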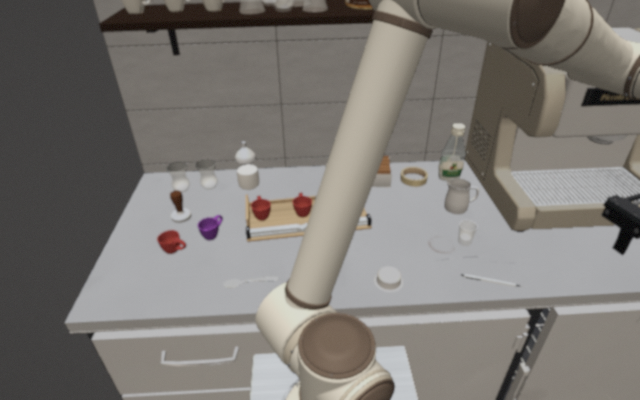

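The top view shows the rack at cols 248–372, rows 145–206. Candidates are:
- Red cups in the tray at (264,171), which is cup_far, and (306,170), which is cup_near.
- Bystanders: the spare red cup at (182,210) and the purple look-alike at (216,193).
- The stop, the dark piece on the rail at (337,191). The black blocks at the rail ends, (252,202) and (369,192), are not the stop.

I'll check the stop in one close crop.

```bash
python3 - <<'E'
from h import *
im=cv2.imread("pics/top0.png"); c=im[138:214,240:380]
cv2.imwrite("pics/c1.png",cv2.resize(np.clip(c*1.5,0,255).astype("uint8"),None,fx=5.5,fy=5.5,interpolation=cv2.INTER_CUBIC))
E
```

```text
(no output)
```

View pics/c1.png

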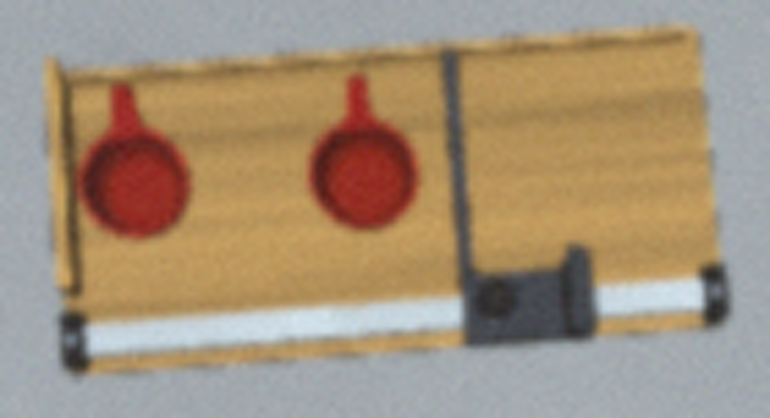

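The crop confirms the stop: tab at crop (578,290), knob at (495,297), blade at (455,160), rail end blocks at (74,341) and (714,295).

```bash
python3 - <<'E'
from h import *
m=camera_model("top")
P=lambda u,v,z: onz(m,240+(u+.5)/5.5-.5,138+(v+.5)/5.5-.5,z)
L=P(74,341,.035);R=P(714,295,.035);d=(L-R)[:2];print("blocks",L,R,np.linalg.norm(d));y=d/np.linalg.norm(d);x=np.array([y[1],-y[0]])
print("yaw",np.degrees(np.arctan2(-y[0],y[1])),y)
for n,a in dict(tabtopA=(590,250,.095),tabtopB=(594,328,.095),knob=(495,297,.078),tabfrontA=(570,245,.095),nearcup=(364,177,.061),farcup=(135,185,.061),bladetop=(450,53,.024),bladebot=(466,265,.024)).items():
    p=P(*a); q=p[:2]-R[:2]; print(n,p.round(4),"along",round(q@y,4),"across",round(q@x,4))
E
```

```text
blocks [0.52144074 0.19613665 0.035     ] [ 0.55139169 -0.14127754  0.035     ] 0.3387408994089571
yaw 5.072629642769492 [-0.08841848  0.99608342]
tabtopA [ 0.5654 -0.0714  0.095 ] along 0.0684 across 0.0202
tabtopB [ 0.526  -0.0737  0.095 ] along 0.0696 across -0.0193
knob [ 0.543  -0.0244  0.078 ] along 0.1172 across 0.002
tabfrontA [ 0.5678 -0.0613  0.095 ] along 0.0782 across 0.0234
nearcup [0.6069 0.0441 0.061 ] along 0.1797 across 0.0717
farcup [0.6008 0.1631 0.061 ] along 0.2988 across 0.0761
bladetop [6.823e-01 2.000e-04 2.400e-02] along 0.1293 across 0.1429
bladebot [ 0.5668 -0.0101  0.024 ] along 0.1293 across 0.0269
```

Emit:
jog_arm([
  [[-0.0133,0.043,0,0],[-0.0133,0.043,0,0],[-0.0133,0.043,0,0],[-0.0133,0.043,0,0],[-0.0133,0.043,0,0],[-0.0425,0.0141,0,0],[-0.0425,0.0141,0,0],[-0.0425,0.0141,0,0],[-0.0425,0.0141,0,0],[-0.0425,0.0141,0,0],[-0.0425,0.0141,0,0],[-0.0425,0.0141,0,0],[-0.0425,0.0141,0,0],[-0.0425,0.0141,0,0],[-0.0425,0.0141,0,0],[0,0,0,0]],
], claw=0)

```text
time_s: 2.1
tcp_pos: [0.5508, -0.1102, 0.291]
ee_rot: [[-0.955, -0.298, -0.001], [-0.298, 0.955, 0.0], [0.001, 0.0, -1.0]]
wrist_force: [-0.3, -0.1, 0.5]
gripper_width: 0.003
gripper_force: 0.0
```

Emit:
jog_arm([
  [[0,0,0,-0.17],[0,0,0,-0.17],[0,0,0,-0.17],[0,0,0,-0.17],[0,0,0,-0.17],[0,0,0,-0.17],[0,0,0,-0.17],[0,0,0,-0.17],[0,0,0,0],[0,0,0,0]],
])

```text
time_s: 3.35
tcp_pos: [0.5486, -0.1121, 0.2921]
ee_rot: [[0.086, -0.996, -0.0], [-0.996, -0.086, 0.0], [-0.0, 0.0, -1.0]]
wrist_force: [0.4, -0.6, 0.5]
gripper_width: 0.004
gripper_force: 0.0
```

```bash
python3 - <<'E'
from h import *
s=sense();print(s["time_s"],s["tcp_pos"],s["ee_rot"],s["joints"],s["gripper_width"])
m,_=snap("wrist","w1.png"); print(m)
E
```

```text
3.35 [ 0.54857406 -0.11211264  0.29214991] [[ 8.60191509e-02 -9.96293388e-01 -4.36364598e-04]
 [-9.96293476e-01 -8.60191949e-02  8.30544852e-05]
 [-1.20282366e-04  4.27602926e-04 -9.99999901e-01]] [ 5.02924789e+00  1.57301430e+01 -8.84380794e+00 -7.62103923e-03
 -6.54505377e+01 -9.14459467e-02] 0.0037086880884863974
{'fovy': 59.756394798268275, 'cx': 318.887685608046, 'cy': 199.46542769744912, 'k1': -0.02874226512411887, 'eye': array([ 0.55531785, -0.18992558,  0.38561544]), 'rotation': array([[-9.96316518e-01, -8.20978614e-02, -2.47656267e-02],
       [-8.57512990e-02,  9.54970282e-01,  2.84039566e-01],
       [ 3.31396626e-04,  2.85116996e-01, -9.58492665e-01]])}
```

View pics/w1.png

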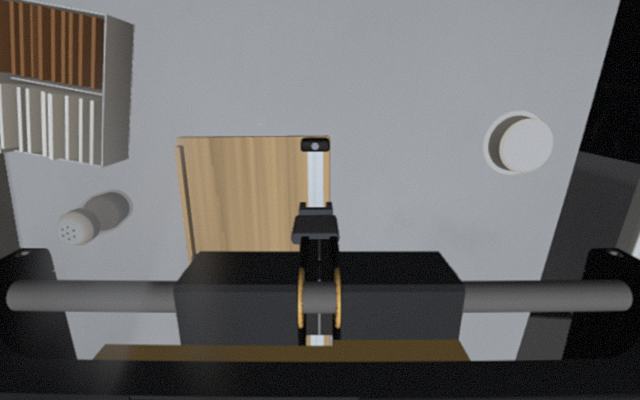

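The wrist view shows the right end block at (314,145), the bare rail, the saddle's rear at about (316,208) and the tab at (315,228), with the closed fingers at (320,300). I'll measure those rows from the image profile.

```bash
python3 - <<'E'
from h import *
m=camera_model("wrist"); R=np.array([.5514,-.1413]);y=np.array([-.0884,.9961]);x=np.array([y[1],-y[0]])
im=cv2.imread("pics/w1.png")
print([(r,int(im[r,310:322].mean())) for r in range(138,252)][::1])
for u,v,z in[(314,145,.035),(316,205,.042),(315,217,.095),(315,240,.095),(293,230,.095),(338,230,.095)]:
    p=onz(m,u,v,z);q=p[:2]-R;print(u,v,z,p.round(4),(q@y).round(4),(q@x).round(4))
c=im[135:250,270:360]
cv2.imwrite("pics/c2.png",cv2.resize(np.clip(c*2.2,0,255).astype("uint8"),None,fx=5,fy=5,interpolation=cv2.INTER_CUBIC))
E
```

```text
[(138, 35), (139, 7), (140, 18), (141, 27), (142, 52), (143, 86), (144, 100), (145, 110), (146, 111), (147, 108), (148, 95), (149, 64), (150, 38), (151, 110), (152, 198), (153, 210), (154, 206), (155, 206), (156, 205), (157, 205), (158, 205), (159, 205), (160, 204), (161, 204), (162, 205), (163, 205), (164, 204), (165, 204), (166, 205), (167, 204), (168, 204), (169, 203), (170, 203), (171, 203), (172, 203), (173, 203), (174, 203), (175, 203), (176, 203), (177, 202), (178, 203), (179, 202), (180, 203), (181, 202), (182, 202), (183, 201), (184, 202), (185, 201), (186, 202), (187, 200), (188, 201), (189, 201), (190, 201), (191, 200), (192, 199), (193, 201), (194, 200), (195, 199), (196, 199), (197, 199), (198, 200), (199, 198), (200, 199), (201, 198), (202, 198), (203, 198), (204, 200), (205, 202), (206, 187), (207, 97), (208, 27), (209, 43), (210, 71), (211, 76), (212, 75), (213, 75), (214, 67), (215, 42), (216, 32), (217, 33), (218, 35), (219, 33), (220, 33), (221, 35), (222, 35), (223, 34), (224, 34), (225, 34), (226, 34), (227, 34), (228, 33), (229, 34), (230, 35), (231, 35), (232, 41), (233, 57), (234, 71), (235, 74), (236, 74), (237, 75), (238, 69), (239, 36), (240, 18), (241, 20), (242, 20), (243, 20), (244, 22), (245, 18), (246, 21), (247, 18), (248, 20), (249, 22), (250, 21), (251, 19)]
314 145 0.035 [ 0.5562 -0.1424  0.035 ] -0.0015 0.0047
316 205 0.042 [ 0.549  -0.0818  0.042 ] 0.0595 0.0029
315 217 0.095 [ 0.55   -0.0873  0.095 ] 0.0539 0.0034
315 240 0.095 [ 0.5482 -0.0654  0.095 ] 0.0759 0.0035
293 230 0.095 [ 0.5686 -0.0733  0.095 ] 0.0662 0.0231
338 230 0.095 [ 0.5285 -0.0768  0.095 ] 0.0663 -0.0172
```

View pics/c2.png

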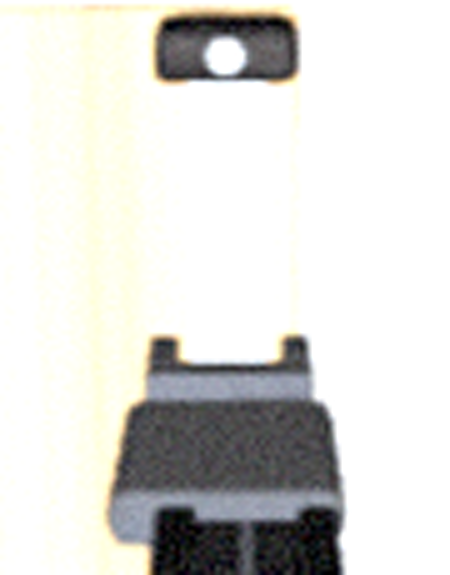

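Emit:
jog_arm([
  [[0,-0.002,0.032,0],[0,0,0.032,0],[0,0,0.032,0],[0,0,0.032,0],[0,0,0.032,0],[0,0,0,0],[-0.006,0,0,0],[-0.006,0,0,0],[-0.006,0,0,0],[0,0,0,0],[0,0,0,0]],
])

```text
time_s: 4.78
tcp_pos: [0.5495, -0.0936, 0.1325]
ee_rot: [[0.089, -0.996, 0.0], [-0.996, -0.089, 0.0], [0.0, -0.0, -1.0]]
wrist_force: [1.5, 0.6, 0.8]
gripper_width: 0.006
gripper_force: 0.0
```

Emit:
jog_arm([
  [[-0.003,0,0,0],[-0.003,0,0,0],[-0.003,0,0,0],[-0.003,0,0,0],[0,0,0,0]],
])

```text
time_s: 5.4
tcp_pos: [0.5483, -0.0816, 0.1322]
ee_rot: [[0.089, -0.996, -0.0], [-0.996, -0.089, -0.0], [-0.0, 0.0, -1.0]]
wrist_force: [-0.2, -0.1, -0.1]
gripper_width: 0.006
gripper_force: 0.2
```

Emit:
jog_arm([
  [[-0.004,0,0,0],[-0.004,0,0,0]],
])

```text
time_s: 5.65
tcp_pos: [0.5476, -0.0739, 0.1322]
ee_rot: [[0.089, -0.996, -0.0], [-0.996, -0.089, -0.0], [0.0, 0.0, -1.0]]
wrist_force: [0.3, -2.5, -1.3]
gripper_width: 0.006
gripper_force: 1.4
```

Emit:
jog_arm([
  [[-0.004,0,0,0],[-0.004,0,0,0],[-0.004,0,0,0],[-0.004,0,0,0],[0,0,0,0]],
])

```text
time_s: 6.28
tcp_pos: [0.5463, -0.0579, 0.1323]
ee_rot: [[0.089, -0.996, 0.0], [-0.996, -0.089, -0.0], [0.0, -0.0, -1.0]]
wrist_force: [0.1, -1.6, 0.7]
gripper_width: 0.003
gripper_force: 1.2
```

```bash
python3 - <<'E'
from h import *
m,im=snap("top","t2.png")
mt,iw=snap("scene","s2.png")
a=cv2.resize(im[130:214,230:380,::-1],(600,336),interpolation=3)
b=cv2.resize(iw[170:250,230:380,::-1],(600,320)[:2],interpolation=3)
b=b[:264]
cv2.imwrite("pics/c3.png",np.clip(np.vstack([a,b])*1.5,0,255).astype("uint8"))
E
```

```text
(no output)
```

View pics/c3.png

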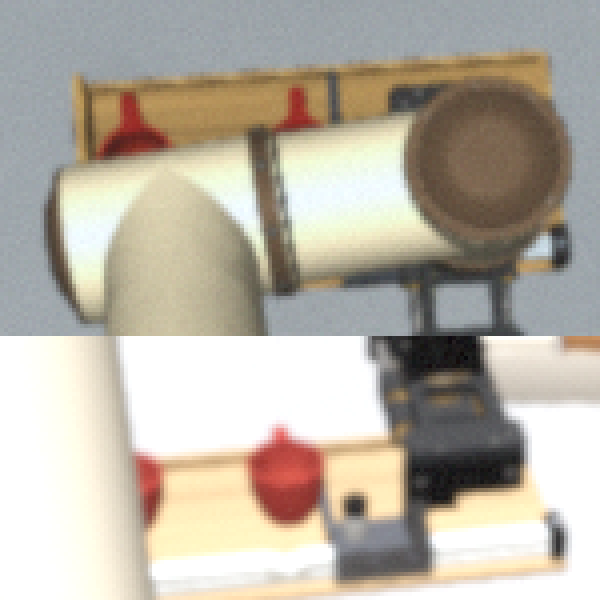

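The top view is mostly covered by the arm, but the blade's far end is visible at about (313,155). In the scene view the stop is on the rail with its knob at about (318,212), near_cup is upright in front of the blade, and the fingers are behind the tab. I'll zoom in on the rail.

```bash
python3 - <<'E'
from h import *
iw=cv2.imread("pics/s2.png")
cv2.imwrite("pics/c4.png",np.clip(cv2.resize(iw[195:240,260:375],None,fx=6.9,fy=6.9,interpolation=cv2.INTER_CUBIC).astype(float)*.95,0,255).astype("uint8"))
m=camera_model("top"); R=np.array([.5514,-.1413]);y=np.array([-.0884,.9961])
p=onz(m,230+335.5/4-.5,130+100/4-.5,.024);print("blade",(p[:2]-R)@y)
m=camera_model("scene")
for k in range(0,100,10): # rail top line points from current plunger estimate
    q=R+y*(.117+k/1000); print(k,proj(m,[*q,.028]).round(1),end=" ")
E
```

```text
blade 0.15474336532163607
0 [327.7 223.1] 10 [324.1 223.5] 20 [320.6 223.8] 30 [317.1 224.2] 40 [313.6 224.5] 50 [310.  224.9] 60 [306.5 225.3] 70 [302.9 225.6] 80 [299.4 226. ] 90 [295.8 226.4]
```

View pics/c4.png

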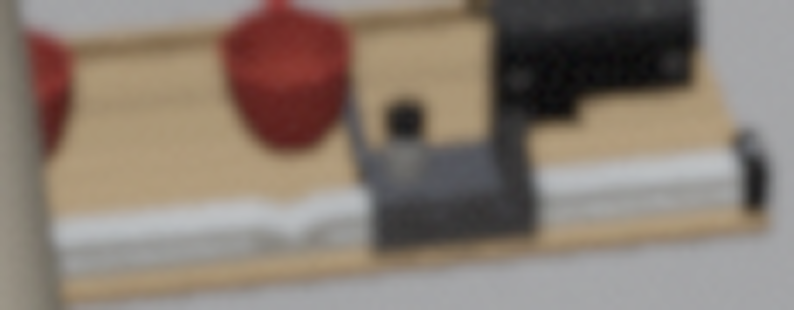

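The zoom shows knob at crop (405,118), and one V notch ahead at (293,228). The other notch must be under the saddle.

```bash
python3 - <<'E'
from h import *
m=camera_model("scene"); R=np.array([.5514,-.1413]);y=np.array([-.0884,.9961]);x=np.array([y[1],-y[0]])
P=lambda u,v,z:onz(m,260+(u+.5)/6.9-.5,195+(v+.5)/6.9-.5,z)
for n,a in dict(notchfront=(293,236,.023),notchV=(293,222,.026),notchL=(255,222,.028),notchR=(325,215,.028),knob78=(405,104,.078),knob73=(405,104,.073),block=(752,146,.035),saddleL=(375,250,.016),saddleR=(533,232,.016)).items():
    q=P(*a)[:2]-R; print(n,(q@y).round(4),(q@x).round(4))
E
```

```text
notchfront 0.1906 -0.0073
notchV 0.1899 -0.0021
notchL 0.2053 -0.002
notchR 0.1768 -0.0022
knob78 0.1428 0.0004
knob73 0.1419 0.0071
block -0.0018 0.0055
saddleL 0.1581 -0.013
saddleR 0.0929 -0.0121
```

Emit:
jog_arm([
  [[-0.003,0,0,0],[-0.003,0,0,0],[-0.003,0,0,0]],
])

```text
time_s: 6.75
tcp_pos: [0.5456, -0.0498, 0.1324]
ee_rot: [[0.089, -0.996, 0.0], [-0.996, -0.089, -0.001], [0.001, 0.0, -1.0]]
wrist_force: [1.4, -5.1, -0.0]
gripper_width: 0.005
gripper_force: 3.0
```

Emit:
jog_arm([
  [[-0.003,0,0,0],[-0.003,0,0,0]],
])

```text
time_s: 7.0
tcp_pos: [0.5449, -0.043, 0.1323]
ee_rot: [[0.089, -0.996, 0.0], [-0.996, -0.089, -0.0], [0.0, -0.0, -1.0]]
wrist_force: [0.1, -2.6, -0.2]
gripper_width: 0.005
gripper_force: 1.5
```

Emit:
jog_arm([
  [[-0.004,0,0,0],[-0.004,0,0,0],[-0.004,0,0,0],[-0.004,0,0,0],[-0.004,0,0,0],[0,0,0,0]],
])

```text
time_s: 7.75
tcp_pos: [0.543, -0.0223, 0.1321]
ee_rot: [[0.089, -0.996, 0.0], [-0.996, -0.089, 0.001], [-0.001, -0.0, -1.0]]
wrist_force: [0.1, -0.1, 0.0]
gripper_width: 0.002
gripper_force: 0.0
```

```bash
cat > look.py <<'E'
import sys
from h import *
m,iw=snap("scene",sys.argv[1]); iw=iw[:,:,::-1]
cv2.imwrite("pics/c"+sys.argv[1],np.clip(cv2.resize(iw[180:240,230:375],None,fx=5.5,fy=5.5,interpolation=cv2.INTER_CUBIC).astype(float)*.95,0,255).astype("uint8"))
print(sense()["time_s"],sense()["tcp_pos"])
E
python3 look.py s3.png
```

```text
7.8 [ 0.54304599 -0.02238988  0.13209638]
```

View pics/cs3.png

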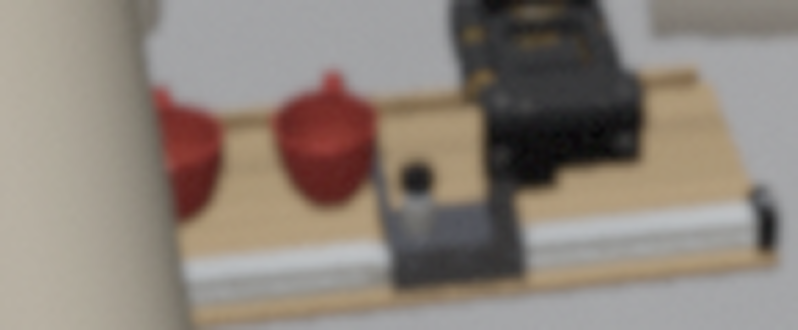

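The cups are upright, with the knob at crop (417,172), about 36 mm farther along. No notch is visible ahead, because notch 2 is now under the saddle.

```bash
cat > kn.py <<'E'
import sys
from h import *
m=camera_model("scene"); R=np.array([.5514,-.1413]);y=np.array([-.0884,.9961]);x=np.array([y[1],-y[0]])
for fn in sys.argv[1:]:
    g=cv2.imread("pics/"+fn).max(2).astype(float)
    w=g[200:216,298:322].copy(); k=w<45   # black knob
    n,l,s,c=cv2.connectedComponentsWithStats(k.astype("uint8"))
    i=1+np.argmax(s[1:,4]); u,v=c[i]+[298,200]
    print(fn,s[i],u.round(2),v.round(2))
    for z in(.071,.066):
        q=onz(m,u,v,z)[:2]-R; print("  z",z,(q@y).round(4),(q@x).round(4))
E
python3 kn.py s2.png s3.png
```

```text
s2.png [20 11  2  3  6] 318.5 212.0
  z 0.071 0.1425 -0.0011
  z 0.066 0.1416 0.0055
s3.png [21  2  3  5 15] 320.0 204.0
  z 0.071 0.133 0.0354
  z 0.066 0.132 0.0422
```

Emit:
jog_arm([
  [[-0.002,0,0,0],[-0.002,0,0,0],[0,0,0,0]],
])

```text
time_s: 8.18
tcp_pos: [0.5428, -0.0187, 0.1322]
ee_rot: [[0.089, -0.996, 0.0], [-0.996, -0.089, 0.0], [-0.0, -0.0, -1.0]]
wrist_force: [-0.7, -0.7, 0.0]
gripper_width: 0.006
gripper_force: 0.0
```

```bash
python3 look.py s4.png; sed -i 's/298:322/300:310/; s/\[298,200\]/[300,200]/' kn.py; python3 kn.py s3.png s4.png
```

```text
8.225 [ 0.54276032 -0.01881857  0.1322082 ]
s3.png [ 4 11  3  3  8] 305.12 212.12
  z 0.071 0.1788 0.0044
  z 0.066 0.1782 0.011
s4.png [ 1 13  3  3  7] 302.0 213.71
  z 0.071 0.1881 -0.0014
  z 0.066 0.1876 0.0052
```

The knob has jumped about 9 mm while the fingers moved 3.6 mm, and it has dropped. So it seems to have snapped into notch 2. I'll back off and verify.

Emit:
jog_arm([
  [[0.006,0,0,0],[0.015,0,0,0],[0.02,0,0,0],[0.02,0,0,0],[0,0,-0.04,0],[0,0,-0.05,0],[0,0,-0.05,0],[0.05,0,-0.02,0],[0.05,0,0,0],[0.05,0,0,0],[0.05,0,0,0],[0,0,0,0],[0,0,0,0]],
])

```text
time_s: 9.85
tcp_pos: [0.5654, -0.2796, 0.2918]
ee_rot: [[0.088, -0.996, -0.001], [-0.996, -0.088, 0.0], [-0.001, 0.001, -1.0]]
wrist_force: [-0.7, -0.2, -0.1]
gripper_width: 0.007
gripper_force: 0.0
```

```bash
python3 look.py s5.png; python3 kn.py s4.png s5.png; python3 - <<'E'
from h import *
m,im=snap("top","t5.png")
a=cv2.resize(im[130:214,240:380,::-1],None,fx=4.2,fy=4.2,interpolation=3)
b=cv2.resize(cv2.imread("pics/s5.png")[188:240,240:380],None,fx=4.2,fy=4.2,interpolation=3)
cv2.imwrite("pics/c5.png",np.vstack([np.clip(a*1.4,0,255).astype("uint8"),b]))
E
```

```text
9.9 [ 0.56557216 -0.27889449  0.29207448]
s4.png [ 1 13  3  3  7] 302.0 213.71
  z 0.071 0.1881 -0.0014
  z 0.066 0.1876 0.0052
s5.png [ 0 14  3  2  6] 301.0 214.5
  z 0.071 0.1912 -0.0045
  z 0.066 0.1907 0.0021
```

View pics/c5.png

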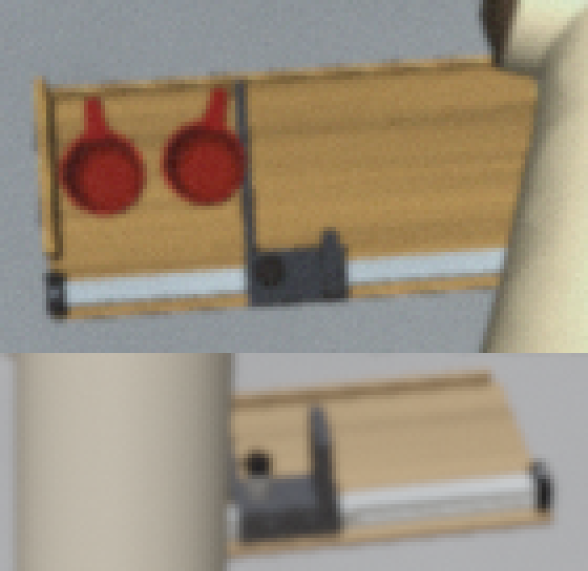

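The final views show the stop at 0.191 m from the right end block, against 0.1905 m measured for notch 2. The knob is dropped, both cups stand upright with clearance, and the gripper is clear. These measurements also put the stop's zero position right at the right-hand block, as described.

```bash
python3 -c "
from station import *
print(finish_job())"
```

```text
the job is handed in; nothing more can be done
None
```

I pushed the stop over the first notch and left it with its plunger dropped in the second, with both cups upright and the gripper clear. The job was handed in at about 10 s, and the highest push force read was about 5 N.

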